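# Wind up the potter's bench lift

## Robot

A 6-joint arm with a two-finger parallel gripper is mounted at the origin on the work surface. World frame = base frame: x ahead of the robot, y to its left, z up, the work surface at z = 0. Lengths are in mm, angles in degrees, forces in N, time in s.
With the tool pointing down it reaches from about 275 to 725 mm from the base axis. Payload 5.6 kg.
Tool frame: the origin (TCP) lies midway between the tips of the shut fingers; the grasp point (between the pads) lies 19 mm behind it (ctrl.grasp_offset is the distance from the TCP to the grasp point, in mm); z points along the fingers, y is the direction in which the jaws open and shut (so a half turn about z gives the same grasp; the last joint's range is limited). The gripper opens to 85 mm and grips with 20 to 120 N. Pads are 22 mm wide; open, the fingers measure 114 mm over their backs; the gripper's body (76 mm by 85 mm) begins 54 mm behind the grasp point. The pads swing forward as they close: fully open they stand 13 mm farther back than shut.
Start: joints at [91.822, 14.616, 6.199, 0, -81.583, -16.306], TCP at [137.536, 532.519, 231.283] pointing down, gripper open.
Joint ranges: [-168.99, 168.99], [-69.2, 112.95], [-62.41, 85.93], [-164.36, 98.24], [-168.68, -3.75], [-174.98, 174.98]. Speed limits (degrees/s): [147.25, 147.25, 180, 180, 180, 180].

## Interface

Orientations are given as [roll, pitch, yaw] about the fixed x, y, z axes, in that order (R = Rz(yaw) Ry(pitch) Rx(roll)).
In Python, from plant import ctrl, cams, hand_in gives the robot as it stands.
- The arm moves only by the tool drive_tool, never from a script. Its argument "plan" is a list of rows, each a list of 3 entries, a list of its own where there are three numbers: the finger opening in cm, from 0 to 8.54, then the shift along the tool's x, y, z in cm, then the turn, a rotation vector about the tool's x, y, z in rad. A call has 1 to 12 rows; each row is the pose to reach, as a shift and turn from the pose commanded when the call began, along the tool's axes at that moment; what a row does not reach only later rows make up. A row lasts 1/8 s, in which the tool goes at most 62.5 mm and 10.7 degrees, less where a joint would pass 70% of its speed; a pose out of reach is approached as far as the arm can. A call with a gripper value outside its range is refused whole. The fingers move at their own pace and stop on an object; "grip_force" is the grip in N (left out, the last holds). Time passes only in rows, so rows that repeat a pose let the fingers close. It gives the time, the measured TCP pose, the force and the opening at its end, in the units of the state.
- ctrl.sense(): the state, without advancing time (a new reading comes with each control period).
- cams.snapshot(name): name is "scene" or "top"; returns the picture (420x560x3 uint8, blue, green, red); there is no depth.
- cams.get_calibration(name): a dict with "camera_matrix" (3x3 intrinsics, pixels), "origin" and "orientation" of the camera in the world. Camera axes: x right, y up, looking along -z (the intrinsics and any distortion apply to the point x, -y, -z); pixel columns grow to the right and rows downward; lengths in mm; the calibration is good to about 2 mm. A picture is of the moment at which its call begins. get_calibration takes no time and is no camera call.
- hand_in(): hands the job in, once; it reports no verdict.
The state is a dict: "clock": time; "qpos": joint angles; "qvel": joint speeds; "joint_torque": joint torques, N m; "position": TCP position; "orientation": TCP orientation; "contact_force": force on the tool from outside, world axes, zero at the start; "torque": the same for the moment, N m; "grip_width": opening from 0.0 (shut) to 1.0 (fully open).
Only numpy, scipy, OpenCV 4.12 (cv2) and the standard library are available. Lean on these libraries where they do the work, as an engineer would, in place of code of your own. Each camera call takes 0.05 s, during which the arm holds its last target.

## Task

Pick up the loose crank, fit it fully home on the square shaft of the blue bench lift, and wind it clockwise (seen from above) round and round, about two full turns, until the deck with the terracotta planter has come up to its stop; feel for the fit and for the stop and force neither. Leave the crank on the shaft and let go, with the planter still standing on the deck and the mug, jar and flask left alone.

Things in the scene. Friction and masses are not known exactly. Their poses are not given: they have to be found in the camera images.
- gearbox (a point): Centre of the top face of the lift's blue gearbox, 88 x 88 mm, 70 mm high, on the shaft's axis; z up, x from the shaft towards the deck. The lift is fixed to the table and its grey base plate runs along x under the deck.
- shaft_seat (a point): Centre of the top of the 36 mm round steel collar on the gearbox, 78 mm above the table; axes as gearbox (they do NOT turn with the shaft). From here the steel shaft stands up, 16 mm square for 20 mm, then a brass cone. The shaft turns stiffly (about 0.2 N m, some 2.5 N at the knob), stays where it is left, and lifts the deck 10 mm per clockwise turn.
- shaft_tip (a point): Tip of the brass centring cone on top of the square shaft, 29 mm above shaft_seat, same axes; the cone is 10 mm wide at its tip and 17.6 mm at its foot, 9 mm lower, where the square begins, and so centres the socket. The angle of the square is NOT measured: rest the crank lightly on it and turn until it drops on (at most a quarter turn).
- spindle (a joint): How far the shaft and its collar are pressed down against the spring washer under them, m: 0 when free, 6 N per mm, so 0.003 is 18 N; more than 0.005 (30 N) is forcing it.
- deck (a joint): Height of the deck (160 x 160 mm plywood, its centre 260 mm from the shaft along the x of shaft_seat), m: between 0 and -0.003 at the start, 0.020 at the stop (steel lugs under the red caps of the guide posts). It can be moved only by the shaft and stays where it is left.
- coupling (a joint): Twist of the spring coupling between the square shaft and the lift's screw, rad, positive clockwise: 0 when free, about 0.05 while winding; at the stop the screw stands dead and only this spring gives, 4 N m (50 N at the knob) per rad, so 0.3 is 15 N at the knob; more than 0.5 (25 N) is forcing it.
- crank_grip (a point): The crank, loose, 0.34 kg, 66 mm high, standing on the table socket down: centre of its yellow 26 x 26 mm grip block (32 to 66 mm above the crank's foot), on the crank's axis, 50 mm above its foot; z up the axis, x towards the knob, y across two of the block's faces. A flat arm, 17 to 27 mm above the foot, runs along x to the knob.
- crank_mouth (a point): Centre of the mouth of the crank's socket, at its foot, 50 mm below crank_grip, same axes; fully home it lies on shaft_seat. The socket is a dark steel block 38 x 38 mm, 32 mm high and deep, 18.5 mm square inside, sides parallel to x and y, chamfered 2 mm: 2.5 mm wider than the shaft, so it enters within about 0.1 rad.
- knob_mid (a point): Middle of the crank's red knob (upright, 22 mm diameter, 42 mm high, spins freely on its pin), 80 mm from the crank's axis along its x and 55 mm above its foot.
- planter_mid (a point): Centre, half-way up, of the loose terracotta planter standing on the deck: square, open, 94 mm wide at the foot and about 130 mm at the rim, 108 mm high, 0.5 to 1 kg.
- mug_mid (a point): White mug, 80 mm wide, 92 mm high: centre, half-way up. Leave alone.
- jar_mid (a point): Amber glass jar, 68 mm wide, 85 mm high: centre, half-way up. Leave alone.
- flask_mid (a point): Steel flask, 72 mm wide, 200 mm high: centre, half-way up. Leave alone.
Not all that is in view belongs to the job. There is more than one size of the part that bears crank_grip; the job needs the smallest.

How it is judged:
By the outcome, as a careful person would: the job done as asked, in the order asked, and still so for the second after the job is handed in, with the robot touching nothing.
It also fails if it takes over 72 s, if anything falls off the work surface, if the arm or the gripper's body presses on something with over 40 N, if the wrist force passes 120 N, or if a joint passes its speed limit or range.

## Working session

There is one attempt and no reset: what is moved stays moved. The work goes in short steps, Python scripts to look and compute and a tool call to move; the robot and the scene stay as the last step left them, time stands still between calls to the robot, and variables do not carry over. Pictures are saved under pics/ and viewed, and the job is handed in when it is done.

Besides the shell and the picture viewer there is one more tool, called in YAML: its name, and indented under it one key for each argument. drive_tool: Moves the arm, as the interface text tells. Its arguments: {"type":"object","properties":{"plan":{"type":"array","items":{"type":"array"}},"grip_force":{"type":"number"}},"required":["plan"]}

```bash
ls; mkdir -p pics
python3 - <<'E'
from plant import ctrl,cams
import cv2
for n in("scene","top"):
    cv2.imwrite(f"pics/{n}0.png",cams.snapshot(n)); c=cams.get_calibration(n); print(n,c)
print(ctrl.sense(),ctrl.grasp_offset)
E
```

```text
pics
scene {'camera_matrix': array([[433.80614216,   0.        , 275.37196624],
       [  0.        , 433.80614216, 207.02406278],
       [  0.        ,   0.        ,   1.        ]]), 'origin': array([ 908.43513633, -553.08523536, 1018.38947865]), 'orientation': array([37.48097566, -0.60524992, 41.22089463])}
top {'camera_matrix': array([[407.31694027,   0.        , 281.96462173],
       [  0.        , 407.31694027, 209.9903337 ],
       [  0.        ,   0.        ,   1.        ]]), 'origin': array([ 348.55130972,   -3.91618325, 1389.55273824]), 'orientation': array([  4.55297504,  -0.11328183, -89.26697464])}
{'clock': 0.1, 'qpos': array([ 9.18213338e+01,  1.46480091e+01,  6.14080663e+00, -2.28408325e-02,
       -8.15839890e+01, -1.63069255e+01]), 'qvel': array([-0.02676408, -0.04793124,  0.20044377,  0.04114974,  0.0777017 ,
        0.03504606]), 'joint_torque': array([-1.95479712e-03, -3.87601304e+01,  2.38474077e+01,  5.37786484e+00,
       -3.78338897e-03,  5.42319512e-06]), 'position': array([137.41442646, 532.11563352, 230.52378119]), 'orientation': array([ 1.79906134e+02, -3.92438493e-03, -1.44889494e+01]), 'contact_force': array([ 0.82948896,  0.64247529, -0.19093311]), 'torque': array([-0.03361577, -0.07536969, -0.01389207]), 'grip_width': 0.9998101057718389} 18.700000000000003
```

View pics/scene0.png

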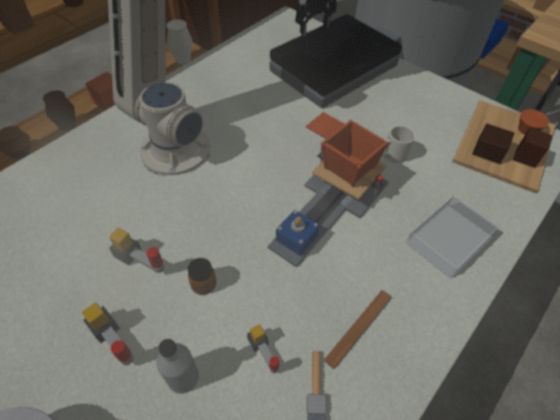

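View pics/top0.png

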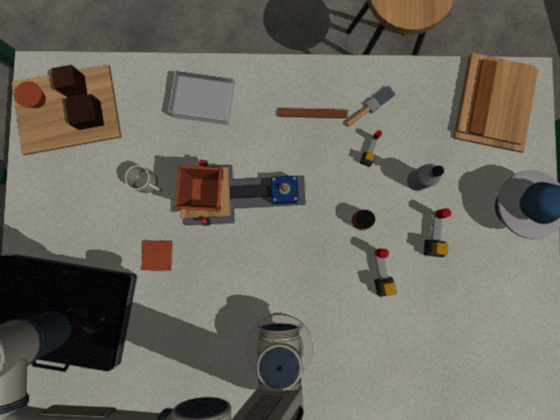

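Three cranks are visible; the smallest looks like the one at top (370,148) / scene (263,345). The lift's gearbox is at top (285,189) and scene (297,232). I'll zoom in on these.

```bash
cat > h.py <<'E'
import numpy as np,cv2
from scipy.spatial.transform import Rotation as R
from plant import cams,ctrl
def cal(n):
    c=cams.get_calibration(n);return c['camera_matrix'],np.array(c['origin']),R.from_euler('xyz',c['orientation'],degrees=True).as_matrix()
def ray(n,u,v):
    K,o,M=cal(n);d=np.linalg.inv(K)@[u,v,1];return o,M@np.array([d[0],-d[1],-d[2]])
def onz(n,u,v,z):
    o,d=ray(n,u,v);return o+d*(z-o[2])/d[2]
def proj(n,p):
    K,o,M=cal(n);q=M.T@(np.array(p)-o);q=K@np.array([q[0],-q[1],-q[2]]);return q[:2]/q[2]
def tri(a,b):
    o1,d1=ray("top",*a);o2,d2=ray("scene",*b)
    A=np.stack([d1,-d2],1);t=np.linalg.lstsq(A,o2-o1,rcond=None)[0]
    p,q=o1+t[0]*d1,o2+t[1]*d2;return (p+q)/2,np.linalg.norm(p-q)
E
python3 - <<'E'
import cv2,numpy as np
t=cv2.imread('pics/top0.png');s=cv2.imread('pics/scene0.png')
def z(i,u,v,w,h,k):return cv2.resize(i[v:v+h,u:u+w],None,fx=k,fy=k,interpolation=cv2.INTER_CUBIC)
a=np.hstack([z(t,345,120,50,50,8),z(s,235,320,50,50,8)])
cv2.imwrite('pics/crank.png',a)
a=np.hstack([z(t,260,164,50,50,8),z(s,272,205,50,50,8)])
cv2.imwrite('pics/gear.png',a)
hs=lambda i:cv2.cvtColor(i,cv2.COLOR_BGR2HSV)
for n,i in(("top",t),("scene",s)):
    H=hs(i)
    for nm,lo,hi in(("yel",(15,150,80),(30,255,255)),("red",(0,190,90),(5,255,255)),("red2",(174,190,90),(180,255,255)),("blue",(105,120,50),(125,255,255))):
        m=cv2.inRange(H,lo,hi);c,l,st,ce=cv2.connectedComponentsWithStats(m)
        for k in range(1,c):
            if st[k][4]>25:print(n,nm,ce[k].round(1),st[k])
E
```

```text
top yel [369.7 156. ] [366 152   9   9  59]
top yel [441.8 248.3] [436 242  12  13 129]
top yel [389.8 288.3] [384 282  13  13 129]
top red [446.2 212.4] [443 209   8   8  46]
top red [383.5 252.8] [380 249   8   8  51]
top blue [284.5 189.2] [271 176  27  27 498]
top blue [549.9 197.2] [539 186  21  25 145]
top blue [552.4 213.5] [544 208  16  11  61]
scene yel [ 92.2 312.7] [ 83 304  19  19 192]
scene yel [256.4 331.9] [251 326  12  13 103]
scene blue [494.8  35.5] [481  19  27  39 390]
scene blue [302.9 232.6] [289 222  25  19 108]
```

View pics/crank.png

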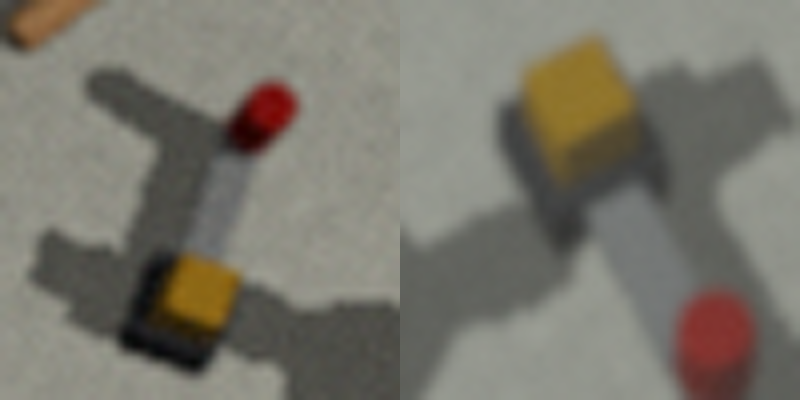

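View pics/gear.png

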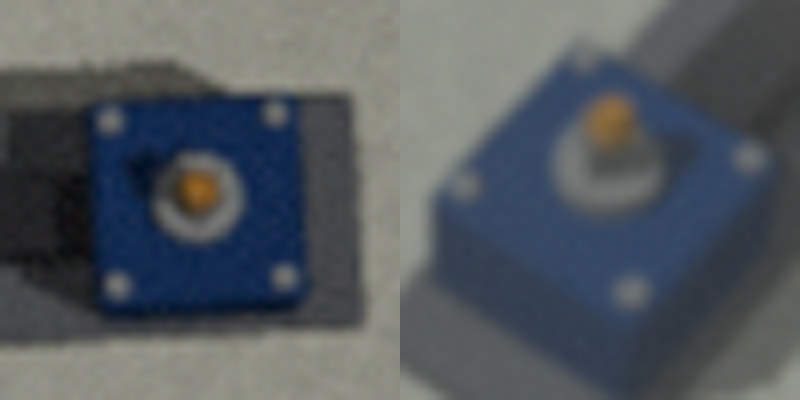

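Run:
```python
from h import *
T=lambda x,y,u,v:(x/8+u-.44,y/8+v-.44)
g=T(203,291,345,120);gs=T(180,93,235,320);k=T(272,105,345,120);ks=T(316,328,235,320)
print("grip",onz("top",*g,66),onz("scene",*gs,66),tri(g,gs))
print("knob",onz("top",*k,76),onz("scene",*ks,76),tri(k,ks))
for nm,p,q,z in(("tip",(198,190),(210,112),107),):
    a=T(*p,260,164);b=T(*q,272,205);print(nm,onz("top",*a,z),onz("scene",*b,z),tri(a,b))
a=T(198,198,260,164);b=T(210,172,272,205);print("collar",onz("top",*a,78),onz("scene",*b,78),tri(a,b))
tops=[(110,121),(275,113),(284,277),(118,285)];sc=[(466-400,184),(585-400,58),(750-400,157),(632-400,292)]
P=np.array([onz("top",*T(*p,260,164),72)[:2] for p in tops]);Q=np.array([onz("scene",*T(*p,272,205),72)[:2] for p in sc])
print(P,P.mean(0));print(Q,Q.mean(0))
i=cv2.imread('pics/top0.png');print([onz("top",u,v,0)[:2] for u,v in((364,219),(425,177),(140,180))])
# deck posts / deck
print(onz("top",203,193,60))
import itertools
```

```text
grip [ 636.44331432 -292.82263482   66.        ] [ 637.53527102 -291.62056843   66.        ] (array([ 636.99161183, -292.22345389,   66.08983059]), np.float64(1.6227569530868324))
knob [ 712.12168909 -319.33170713   76.        ] [ 712.12958425 -318.19168558   76.        ] (array([ 712.0883547 , -318.76974606,   77.16762286]), np.float64(0.8078639957394941))
tip [522.98779228 -11.66255649 107.        ] [523.51767176 -10.69458944 107.        ] (array([523.32198832, -11.30748698, 107.38709447]), np.float64(1.0422387700418634))
collar [523.66352044 -11.878035    78.        ] [526.83523521 -12.37401097  78.        ] (array([524.83177639, -11.22824969,  74.7496213 ]), np.float64(1.9786313535851947))
[[555.65065897  24.38631646]
 [559.82925093 -42.91403795]
 [492.56465732 -47.27736382]
 [488.41748645  20.1607791 ]] [524.11551342 -11.41107655]
[[491.76645675 -44.43583719]
 [487.91291563  22.04422565]
 [555.48323942  26.88705349]
 [559.89354846 -40.86795915]] [523.76404007  -9.0931293 ]
[array([ 431.9749347 , -285.98641024]), array([ 579.68133016, -496.77891027]), array([556.39297994, 484.4054588 ])]
[507.06398168 254.83699569  60.        ]
```

```bash
cat >> h.py <<'E'
import json
def to(cmd,tgt):
    """cmd,tgt: x,y,z,yaw -> tool shift cm, rotz rad"""
    a=np.radians(cmd[3]);d=np.array(tgt[:3])-np.array(cmd[:3])
    w=-np.radians(tgt[3]-cmd[3])
    return np.round([(d[0]*np.cos(a)+d[1]*np.sin(a))/10,(d[0]*np.sin(a)-d[1]*np.cos(a))/10,-d[2]/10],2),round(w,3)
def after(cmd,sh,w):
    a=np.radians(cmd[3]);x,y,z=np.array(sh)*10
    return np.round([cmd[0]+x*np.cos(a)+y*np.sin(a),cmd[1]+x*np.sin(a)-y*np.cos(a),cmd[2]-z,cmd[3]-np.degrees(w)],2)
E
python3 - <<'E'
from h import *
c=[137.536,532.519,231.283,-14.484]
print(to(c,[637,-292.3,150,-19.4]),to(c,[400,100,231,-19.4]))
E
```

```text
(array([68.99, 67.37,  8.13]), np.float64(0.086)) (array([3.623e+01, 3.531e+01, 3.000e-02]), np.float64(0.086))
```

drive_tool:
  plan:
    - [8.5,[69,67.4,0],[0,0,0.086]]
    - [8.5,[69,67.4,0],[0,0,0.086]]
    - [8.5,[69,67.4,0],[0,0,0.086]]
    - [8.5,[69,67.4,0],[0,0,0.086]]
    - [8.5,[69,67.4,0],[0,0,0.086]]
    - [8.5,[69,67.4,0],[0,0,0.086]]
    - [8.5,[69,67.4,0],[0,0,0.086]]
    - [8.5,[69,67.4,0],[0,0,0.086]]
    - [8.5,[69,67.4,0],[0,0,0.086]]
    - [8.5,[69,67.4,0],[0,0,0.086]]
    - [8.5,[69,67.4,0],[0,0,0.086]]
    - [8.5,[69,67.4,0],[0,0,0.086]]

```text
clock: 1.6
position: [526.5, -111.1, 230.9]
orientation: [-180.0, 0.0, -19.4]
contact_force: [0.8, 0.8, 1.0]
grip_width: 0.995
```

Run:
```python
from h import *
c=[137.536,532.519,231.283,-14.484]
e=after(c,[69,67.4,0],.086);d=e-np.array(c);f=750/np.linalg.norm(d[:3]);c2=np.array(c)+d*f;c2[3]=e[3];print(e,c2,ctrl.sense()['qpos'])
print(to(c2,[637,-292.3,120,-19.4]))
```

```text
[ 637.03 -292.64  231.28  -19.41] [ 525.91968269 -109.08688761  231.28066734  -19.41      ] [ 4.74689619e+00  1.32906555e+01  4.40145273e+00 -1.65804018e-02
 -8.11415171e+01  6.58331887e+01]
(array([16.57, 13.59, 11.13]), np.float64(-0.0))
```

drive_tool:
  plan:
    - [8.5,[16.6,13.6,9],[0,0,0]]
    - [8.5,[16.6,13.6,9],[0,0,0]]
    - [8.5,[16.6,13.6,9],[0,0,0]]
    - [8.5,[16.6,13.6,11.1],[0,0,0]]
    - [8.5,[16.6,13.6,11.1],[0,0,0]]
    - [8.5,[16.6,13.6,11.1],[0,0,0]]

```text
clock: 2.35
position: [637.2, -292.6, 120.2]
orientation: [180.0, 0.0, -19.4]
contact_force: [-0.1, 0.5, 1.3]
grip_width: 0.992
```

Run:
```python
from h import *
s=ctrl.sense();print(s['position'],s['orientation'],s['qpos'])
cv2.imwrite('pics/s1.png',cams.snapshot("scene"));cv2.imwrite('pics/t1.png',cams.snapshot("top"))
t=cv2.imread('pics/t1.png');s=cv2.imread('pics/s1.png')
z=lambda i,u,v,w,h,k:cv2.resize(i[v:v+h,u:u+w],None,fx=k,fy=k,interpolation=cv2.INTER_CUBIC)
cv2.imwrite('pics/a1.png',np.hstack([z(t,320,95,100,100,4),z(s,210,280,100,100,4)]))
```

```text
[ 637.21729521 -292.58677442  120.17290783] [ 1.79977700e+02  2.49883787e-02 -1.94190745e+01] [-1.19320680e+01  3.44797489e+01  2.07385540e+01  1.94066017e-02
 -7.62864869e+01  8.25083932e+01]
```

View pics/a1.png

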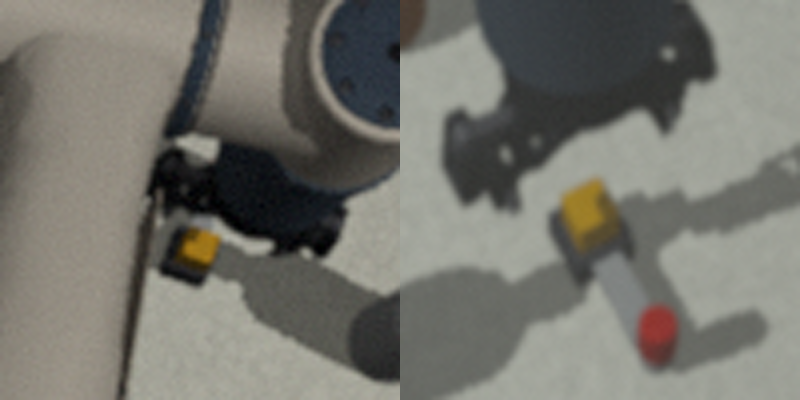

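The fingers straddle the yellow block at scene crop (590,210), jaws across the arm. Next I descend and grip.

drive_tool:
  plan:
    - [8.5,[0,0,4],[0,0,0]]
    - [8.5,[0,0,7],[0,0,0]]
    - [8.5,[0,0,8.2],[0,0,0]]
    - [8.5,[0,0,8.2],[0,0,0]]
    - [2,[0,0,8.2],[0,0,0]]
    - [2,[0,0,8.2],[0,0,0]]
    - [2,[0,0,8.2],[0,0,0]]
    - [2,[0,0,8.2],[0,0,0]]
    - [2,[0,0,8.2],[0,0,0]]
    - [2,[0,0,8.2],[0,0,0]]
  grip_force: 80

```text
clock: 3.7
position: [637.7, -292.6, 39.1]
orientation: [180.0, -0.1, -19.4]
contact_force: [-0.6, 2.1, 6.5]
grip_width: 0.286
```

Run:
```python
from h import *
c=[637.03,-292.6,38.2,-19.41]
print(to(c,[523.6,-11.0,170,-19.41]))
```

```text
(array([-20.06, -22.79, -13.18]), np.float64(-0.0))
```

drive_tool:
  plan:
    - [2,[0,0,-2],[0,0,0]]
    - [2,[0,0,-5],[0,0,0]]
    - [2,[0,0,-10],[0,0,0]]
    - [2,[0,0,-13.2],[0,0,0]]
    - [2,[0,0,-13.2],[0,0,0]]

```text
clock: 4.32
position: [638.2, -292.9, 172.2]
orientation: [-180.0, -0.2, -19.4]
contact_force: [0.7, 0.4, -3.2]
grip_width: 0.288
```

drive_tool:
  plan:
    - [2,[-5,-5.7,0],[0,0,0]]
    - [2,[-10,-11.4,0],[0,0,0]]
    - [2,[-14,-16,0],[0,0,0]]
    - [2,[-17,-19.3,0],[0,0,0]]
    - [2,[-19.2,-21.8,0],[0,0,0]]
    - [2,[-20,-22.8,0],[0,0,0]]
    - [2,[-20,-22.8,0],[0,0,0]]
    - [2,[-20,-22.8,0],[0,0,0]]

```text
clock: 5.32
position: [524.3, -11.8, 169.2]
orientation: [179.9, 0.1, -19.5]
contact_force: [-1.0, 0.1, -2.2]
grip_width: 0.292
```

Run:
```python
from h import *
s=ctrl.sense();print(s['position'],s['orientation'],s['contact_force'],s['torque'],s['qpos'])
cv2.imwrite('pics/s2.png',cams.snapshot("scene"));cv2.imwrite('pics/t2.png',cams.snapshot("top"))
t=cv2.imread('pics/t2.png');s=cv2.imread('pics/s2.png')
z=lambda i,u,v,w,h,k:cv2.resize(i[v:v+h,u:u+w],None,fx=k,fy=k,interpolation=cv2.INTER_CUBIC)
cv2.imwrite('pics/a2.png',np.hstack([z(t,240,130,80,100,5),z(s,260,160,80,100,5)]))
```

```text
[524.25743557 -11.80636285 169.24834902] [ 1.79940429e+02  8.90355094e-02 -1.94640851e+01] [-1.04362813  0.13419389 -2.1844881 ] [ 0.00154798  0.07398965 -0.01733909] [ 1.58316566e+01  1.33808351e+01 -4.55235003e+00 -2.96619110e-03
 -7.21739039e+01  5.47052153e+01]
```

View pics/a2.png

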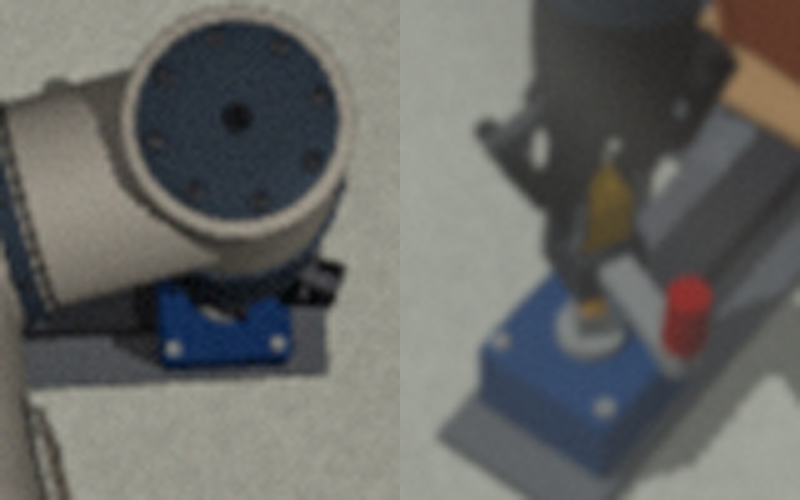

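Run:
```python
from h import *
print(onz("scene",317.6,218.1,206), 524.3+80*np.cos(np.radians(19.4)),-11.8-80*np.sin(np.radians(19.4)))
```

```text
[598.78572284 -38.0832121  206.        ] 599.757812635808 -38.37289055069626
```

drive_tool:
  plan:
    - [2,[-0.08,0,1],[0,0,0]]
    - [2,[-0.08,0,2],[0,0,0]]
    - [2,[-0.08,0,2.6],[0,0,0]]
    - [2,[-0.08,0,2.8],[0,0,0]]
    - [2,[-0.08,0,2.9],[0,0,0]]
    - [2,[-0.08,0,2.95],[0,0,0]]
    - [2,[-0.08,0,3.0],[0,0,0]]
    - [2,[-0.08,0,3.0],[0,0,0]]

```text
clock: 6.42
position: [523.7, -10.7, 140.4]
orientation: [-180.0, -0.0, -19.4]
contact_force: [0.0, 0.8, -2.9]
grip_width: 0.287
```

Still free (−2.9 N is the weight). I continue down in small steps.

drive_tool:
  plan:
    - [2,[0,0,0.05],[0,0,0]]
    - [2,[0,0,0.1],[0,0,0]]
    - [2,[0,0,0.15],[0,0,0]]
    - [2,[0,0,0.2],[0,0,0]]
    - [2,[0,0,0.2],[0,0,0]]

```text
clock: 7.05
position: [523.8, -10.8, 138.3]
orientation: [-180.0, -0.0, -19.4]
contact_force: [0.3, -0.2, -2.7]
grip_width: 0.289
```

drive_tool:
  plan:
    - [2,[0,0,0.05],[0,0,0]]
    - [2,[0,0,0.1],[0,0,0]]
    - [2,[0,0,0.15],[0,0,0]]
    - [2,[0,0,0.15],[0,0,0]]

```text
clock: 7.55
position: [524.0, -10.7, 137.0]
orientation: [-180.0, -0.0, -19.4]
contact_force: [1.3, 0.4, -2.0]
grip_width: 0.293
```

drive_tool:
  plan:
    - [2,[0,0,0.05],[0,0,0]]
    - [2,[0,0,0.1],[0,0,0]]
    - [2,[0,0,0.15],[0,0,0]]
    - [2,[0,0,0.15],[0,0,0]]

```text
clock: 8.05
position: [524.1, -10.7, 135.8]
orientation: [-180.0, -0.1, -19.4]
contact_force: [0.8, -0.3, 2.7]
grip_width: 0.29
```

Contact on the square (about +5.6 N). I press slightly and turn clockwise, feeling for the drop.

drive_tool:
  plan:
    - [2,[0,0,0.04],[0,0,0.04]]
    - [2,[0,0,0.04],[0,0,0.1]]
    - [2,[0,0,0.04],[0,0,0.16]]
    - [2,[0,0,0.04],[0,0,0.22]]
    - [2,[0,0,0.04],[0,0,0.22]]

```text
clock: 8.68
position: [524.2, -10.6, 134.8]
orientation: [-179.9, -0.0, -32.0]
contact_force: [2.8, 0.4, -2.5]
grip_width: 0.289
```

The force is back to free, so it may be aligned. I test by going down.

drive_tool:
  plan:
    - [2,[0,0,0.05],[0,0,0]]
    - [2,[0,0,0.1],[0,0,0]]
    - [2,[0,0,0.15],[0,0,0]]
    - [2,[0,0,0.15],[0,0,0]]

```text
clock: 9.18
position: [524.1, -10.7, 133.6]
orientation: [-180.0, -0.0, -32.0]
contact_force: [4.0, 1.8, -0.6]
grip_width: 0.29
```

drive_tool:
  plan:
    - [2,[0.03,0,0.05],[0,0,0.03]]
    - [2,[0.06,0,0.1],[0,0,0.06]]
    - [2,[0.06,0,0.15],[0,0,0.1]]
    - [2,[0.06,0,0.15],[0,0,0.1]]

```text
clock: 9.68
position: [523.7, -10.9, 131.5]
orientation: [180.0, 0.1, -37.8]
contact_force: [2.5, 2.5, -0.6]
grip_width: 0.284
```

Run:
```python
from h import *
s=ctrl.sense();print(s['position'],s['orientation'],s['contact_force'],s['torque'])
```

```text
[523.73697923 -10.89475479 131.49739525] [ 1.79977505e+02  6.03930844e-02 -3.77788569e+01] [ 2.45130408  2.52992432 -0.63425357] [ 1.00765583 -1.04095278 -0.05492407]
```

drive_tool:
  plan:
    - [2,[0,-0.05,0.1],[0,0,0]]
    - [2,[0,-0.05,0.25],[0,0,0]]
    - [2,[0,-0.05,0.4],[0,0,0]]
    - [2,[0,-0.05,0.5],[0,0,0]]
    - [2,[0,-0.05,0.5],[0,0,0]]

```text
clock: 10.3
position: [524.0, -10.8, 126.5]
orientation: [179.9, 0.1, -37.8]
contact_force: [1.2, 0.5, -3.9]
grip_width: 0.289
```

Run:
```python
from h import *
s=ctrl.sense();print(s['position'],s['orientation'],s['contact_force'],s['torque'])
```

```text
[524.00386695 -10.77032015 126.46055161] [ 1.79949965e+02  5.19816029e-02 -3.77525765e+01] [ 1.17528067  0.5365926  -3.94099938] [ 0.46120638 -0.43815874  0.02917408]
```

Sliding freely, now at z=126.5; home should be about 117.

drive_tool:
  plan:
    - [2,[0,0,0.2],[0,0,0]]
    - [2,[0,0,0.4],[0,0,0]]
    - [2,[0,0,0.55],[0,0,0]]
    - [2,[0,0,0.65],[0,0,0]]
    - [2,[0,0,0.7],[0,0,0]]
    - [2,[0,0,0.7],[0,0,0]]

```text
clock: 11.05
position: [524.3, -10.8, 119.7]
orientation: [180.0, 0.0, -37.7]
contact_force: [-0.4, -0.0, -2.2]
grip_width: 0.29
```

drive_tool:
  plan:
    - [2,[0,0,0.06],[0,0,0]]
    - [2,[0,0,0.12],[0,0,0]]
    - [2,[0,0,0.18],[0,0,0]]
    - [2,[0,0,0.18],[0,0,0]]

```text
clock: 11.55
position: [524.4, -10.7, 118.0]
orientation: [180.0, 0.0, -37.7]
contact_force: [-0.4, 0.5, -2.9]
grip_width: 0.29
```

drive_tool:
  plan:
    - [2,[0,0,0.06],[0,0,0]]
    - [2,[0,0,0.12],[0,0,0]]
    - [2,[0,0,0.12],[0,0,0]]

```text
clock: 11.92
position: [524.5, -10.7, 117.0]
orientation: [180.0, -0.0, -37.7]
contact_force: [-1.2, 0.4, -2.6]
grip_width: 0.291
```

drive_tool:
  plan:
    - [2,[0,0,0.06],[0,0,0]]
    - [2,[0,0,0.12],[0,0,0]]
    - [2,[0,0,0.12],[0,0,0]]

```text
clock: 12.3
position: [524.6, -10.7, 116.2]
orientation: [-180.0, -0.0, -37.7]
contact_force: [-1.7, 0.4, 1.7]
grip_width: 0.289
```

Contact at z≈116.6, i.e. foot ≈ 78 mm: fully home. Now I release, rise and look.

drive_tool:
  plan:
    - [4,[0,0,0],[0,0,0]]
    - [8.5,[0,0,0],[0,0,0]]
    - [8.5,[0,0,0],[0,0,0]]
    - [8.5,[0,0,0],[0,0,0]]
    - [8.5,[0,0,-2],[0,0,0]]
    - [8.5,[0,0,-5],[0,0,0]]
    - [8.5,[0,0,-8],[0,0,0]]
    - [8.5,[0,0,-8],[0,0,0]]

```text
clock: 13.3
position: [526.0, -10.6, 198.3]
orientation: [-179.8, -0.2, -37.7]
contact_force: [-0.2, -0.0, -0.3]
grip_width: 0.995
```

Run:
```python
from h import *
s=ctrl.sense();print(s['position'],s['orientation'],s['contact_force'],s['torque'],s['qpos'])
cv2.imwrite('pics/s3.png',cams.snapshot("scene"))
s=cv2.imread('pics/s3.png')
z=lambda i,u,v,w,h,k:cv2.resize(i[v:v+h,u:u+w],None,fx=k,fy=k,interpolation=cv2.INTER_CUBIC)
cv2.imwrite('pics/a3.png',z(s,250,130,140,130,5)[:600])
```

```text
[526.03312674 -10.57151428 198.32791216] [-179.77800169   -0.22422607  -37.73575889] [-0.22409364 -0.03556769 -0.25232371] [ 0.09623225  0.02768711 -0.00071721] [ 1.59492360e+01  1.24048105e+01 -1.52034577e+00  5.07600727e-02
 -7.57631768e+01  3.63030899e+01]
```

View pics/a3.png

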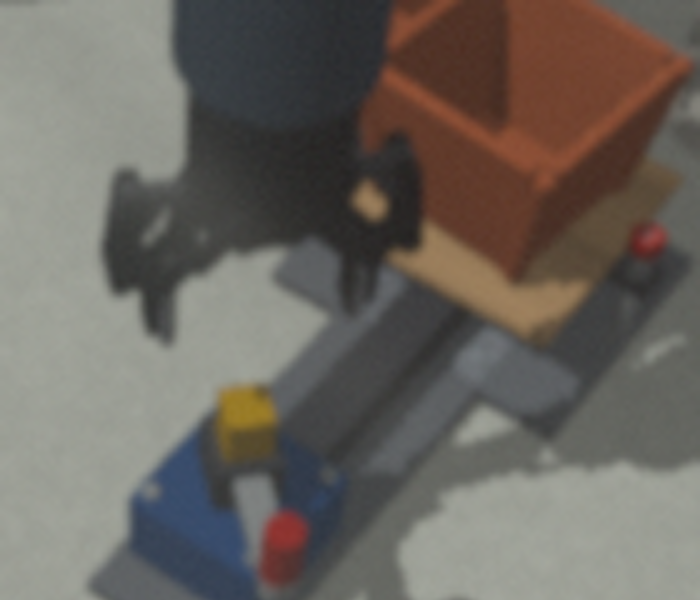

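Run:
```python
from h import *
k=onz("scene",307.0,234.6,154);g=onz("scene",298.8,210.1,144);print(k,g,np.linalg.norm((k-g)[:2]),np.degrees(np.arctan2(*(k-g)[1::-1])))
th=np.radians(-37.7);K=np.array([524,-10.9])+80*np.array([np.cos(th),np.sin(th)]);print(K)
# commanded now
a=[523.45,-11.1,140.2,-19.41]
a[3]-=np.degrees(.22);a=list(after(a,[0,0,5.4],0.0));
c=a.copy();c=after(c,[.06,0,0],.1);c=after(c,[0,-.05,0],0);c[2]=195.6;print(c)
print(to(c,[*K,195.6,c[3]]))
```

```text
[590.00128294 -60.71690489 154.        ] [524.23120419 -10.62807216 144.        ] 82.67160590102239 -37.291983680241536
[587.29788264 -59.82216321]
[524.27 -11.02 195.6  -37.75]
(array([ 7.97,  0.  , -0.  ]), np.float64(-0.0))
```

drive_tool:
  plan:
    - [8.5,[5,0,0],[0,0,0]]
    - [8.5,[8.05,0,0],[0,0,0]]
    - [8.5,[8.05,0,0],[0,0,0]]
    - [8.5,[8.05,0,3],[0,0,0]]
    - [8.5,[8.05,0,6],[0,0,0]]
    - [8.5,[8.05,0,7.6],[0,0,0]]
    - [8.5,[8.05,0,7.6],[0,0,0]]
    - [1.5,[8.05,0,7.6],[0,0,0]]
    - [1.5,[8.05,0,7.6],[0,0,0]]
    - [1.5,[8.05,0,7.6],[0,0,0]]
    - [1.5,[8.05,0,7.6],[0,0,0]]
    - [1.5,[8.05,0,7.6],[0,0,0]]
  grip_force: 40

```text
clock: 14.85
position: [588.4, -60.0, 120.0]
orientation: [-180.0, -0.0, -37.7]
contact_force: [0.5, -0.9, -0.3]
grip_width: 0.246
```

Run:
```python
from h import *
s=ctrl.sense();print(s['position'],s['orientation'],s['contact_force'],s['torque'],s['qpos'])
cv2.imwrite('pics/s4.png',cams.snapshot("scene"))
s=cv2.imread('pics/s4.png')
z=lambda i,u,v,w,h,k:cv2.resize(i[v:v+h,u:u+w],None,fx=k,fy=k,interpolation=cv2.INTER_CUBIC)
cv2.imwrite('pics/a4.png',z(s,250,130,140,130,5)[:600])
```

```text
[588.44823059 -60.04388716 120.01547975] [-1.79979618e+02 -4.11057396e-02 -3.77450284e+01] [ 0.46324181 -0.86445969 -0.27291954] [-0.08273541 -0.12094592  0.01814522] [ 9.31528121e+00  2.23591489e+01  7.38164280e-01  1.74395679e-02
 -6.83360930e+01  4.29332657e+01]
```

View pics/a4.png

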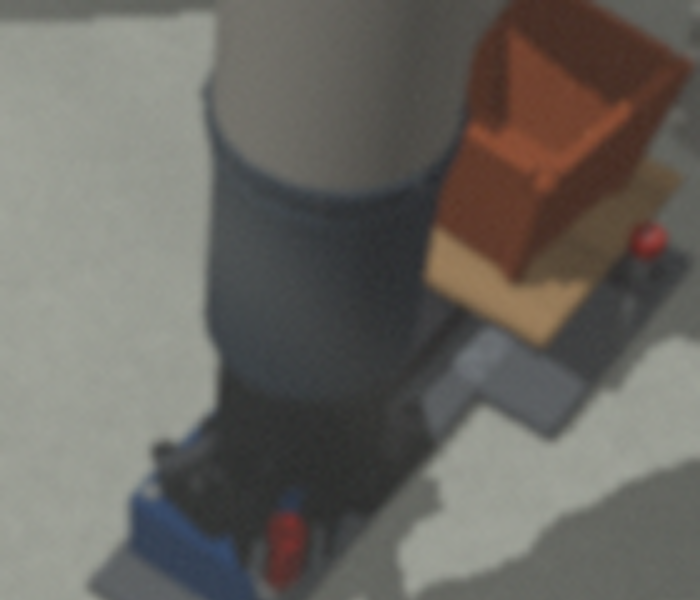

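Run:
```python
from h import *
o,d=ray("top",287.0,153.2)
for z in(350,400,450,500,550,600):print(z,o+d*(z-o[2])/d[2])
# circle plan: knob centre relative
C=np.array([524.2,-10.8]);k=np.array([588.45,-60.04]);r=k-C;print(np.linalg.norm(r),np.degrees(np.arctan2(r[1],r[0])))
# plan along tool axes for radius 80, starting angle relative: tool x is radial, cw seen from above
for a in range(15,361,15):
    t=np.radians(a); # cw: in tool frame (x radial, y: right-hand with z down) 
    print(a,np.round(8*(np.cos(t)-1),2),np.round(8*np.sin(t),2))
```

```text
350 [579.01025882 -16.0612512  350.        ]
400 [567.92573465 -15.47710248 400.        ]
450 [556.84121048 -14.89295376 450.        ]
500 [545.7566863  -14.30880505 500.        ]
550 [534.67216213 -13.72465633 550.        ]
600 [523.58763796 -13.14050762 600.        ]
80.94837923022301 -37.46588136775713
15 -0.27 2.07
30 -1.07 4.0
45 -2.34 5.66
60 -4.0 6.93
75 -5.93 7.73
90 -8.0 8.0
105 -10.07 7.73
120 -12.0 6.93
135 -13.66 5.66
150 -14.93 4.0
165 -15.73 2.07
180 -16.0 0.0
195 -15.73 -2.07
210 -14.93 -4.0
225 -13.66 -5.66
240 -12.0 -6.93
255 -10.07 -7.73
270 -8.0 -8.0
285 -5.93 -7.73
300 -4.0 -6.93
315 -2.34 -5.66
330 -1.07 -4.0
345 -0.27 -2.07
360 0.0 -0.0
```

drive_tool:
  plan:
    - [1.5,[-0.03,0.7,0],[0,0,0]]
    - [1.5,[-0.27,2.07,0],[0,0,0]]
    - [1.5,[-1.07,4.0,0],[0,0,0]]
    - [1.5,[-2.34,5.66,0],[0,0,0]]
    - [1.5,[-4.0,6.93,0],[0,0,0]]
    - [1.5,[-5.93,7.73,0],[0,0,0]]
    - [1.5,[-8.0,8.0,0],[0,0,0]]
    - [1.5,[-8.0,8.0,0],[0,0,0]]

```text
clock: 15.9
position: [476.4, -74.6, 121.4]
orientation: [-179.9, -0.2, -37.7]
contact_force: [1.7, -1.0, 5.0]
grip_width: 0.243
```

Run:
```python
from h import *
s=ctrl.sense();print(s['position'],s['orientation'],s['contact_force'],s['torque'],s['qpos'])
cv2.imwrite('pics/s5.png',cams.snapshot("scene"))
s=cv2.imread('pics/s5.png')
z=lambda i,u,v,w,h,k:cv2.resize(i[v:v+h,u:u+w],None,fx=k,fy=k,interpolation=cv2.INTER_CUBIC)
cv2.imwrite('pics/a5.png',z(s,250,130,140,130,5)[:600])
```

```text
[476.39114525 -74.56143063 121.38366161] [-179.85125609   -0.20534844  -37.69679222] [ 1.72642773 -0.97645994  5.01955362] [-0.27146057 -0.99541185 -0.02534359] [ 9.82037364e+00  1.05499800e+01 -1.56181410e+01  5.69265937e-02
 -6.35835087e+01  4.24578850e+01]
```

View pics/a5.png

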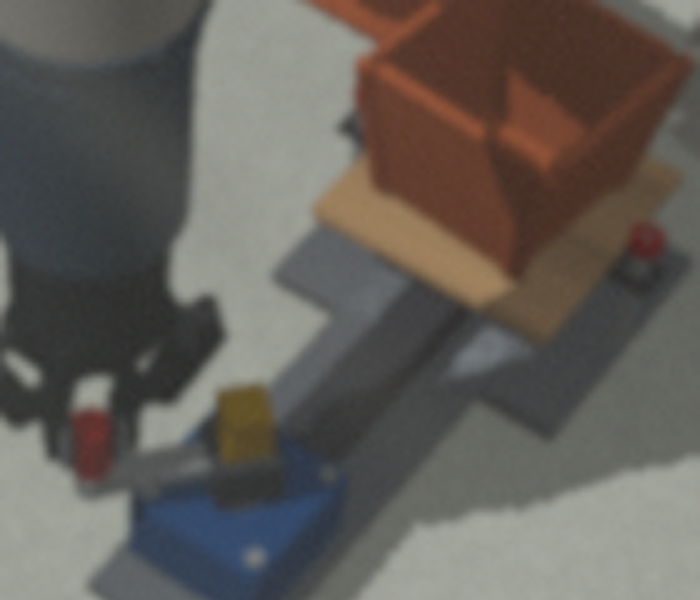

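drive_tool:
  plan:
    - [1.5,[-2.07,-0.27,-0.1],[0,0,0]]
    - [1.5,[-4,-1.07,-0.1],[0,0,0]]
    - [1.5,[-5.66,-2.34,-0.1],[0,0,0]]
    - [1.5,[-6.93,-4,-0.1],[0,0,0]]
    - [1.5,[-7.73,-5.93,-0.1],[0,0,0]]
    - [1.5,[-8,-8,-0.1],[0,0,0]]
    - [1.5,[-7.73,-10.07,-0.1],[0,0,0]]
    - [1.5,[-6.93,-12,-0.1],[0,0,0]]
    - [1.5,[-5.66,-13.66,-0.1],[0,0,0]]
    - [1.5,[-4,-14.93,-0.1],[0,0,0]]
    - [1.5,[-2.07,-15.73,-0.1],[0,0,0]]
    - [1.5,[0,-16,-0.1],[0,0,0]]

```text
clock: 17.45
position: [575.1, 52.8, 121.4]
orientation: [-179.9, -0.0, -37.7]
contact_force: [-1.0, 2.4, 7.5]
grip_width: 0.247
```

Run:
```python
from h import *
s=ctrl.sense();print(s['position'],s['orientation'],s['contact_force'],s['torque'],s['qpos'])
cv2.imwrite('pics/s6.png',cams.snapshot("scene"))
s=cv2.imread('pics/s6.png')
z=lambda i,u,v,w,h,k:cv2.resize(i[v:v+h,u:u+w],None,fx=k,fy=k,interpolation=cv2.INTER_CUBIC)
cv2.imwrite('pics/a6.png',z(s,250,130,140,130,5)[:600])
```

```text
[575.10087103  52.76299979 121.41475999] [-1.79930118e+02 -3.00562125e-03 -3.76676250e+01] [-0.98322913  2.40381977  7.47896023] [ 0.54651966  0.92435545 -0.00751941] [ 2.07265418e+01  2.08182240e+01 -1.36015891e+00 -3.68011094e-02
 -6.77605293e+01  3.16197453e+01]
```

View pics/a6.png

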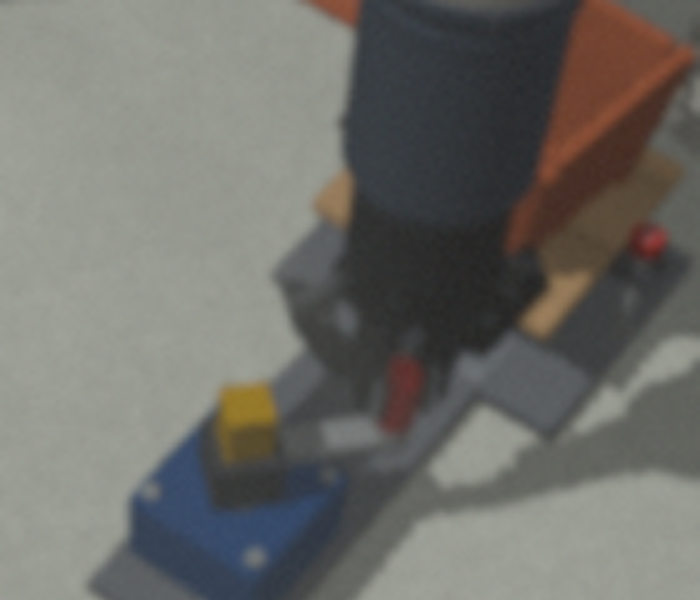

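drive_tool:
  plan:
    - [1.5,[2.07,0.27,-0.15],[0,0,0]]
    - [1.5,[4,1.07,-0.15],[0,0,0]]
    - [1.5,[5.66,2.34,-0.15],[0,0,0]]
    - [1.5,[6.93,4,-0.15],[0,0,0]]
    - [1.5,[7.73,5.93,-0.15],[0,0,0]]
    - [1.5,[8,8,-0.15],[0,0,0]]
    - [1.5,[7.73,10.07,-0.15],[0,0,0]]
    - [1.5,[6.93,12,-0.15],[0,0,0]]
    - [1.5,[5.66,13.66,-0.15],[0,0,0]]
    - [1.5,[4,14.93,-0.15],[0,0,0]]
    - [1.5,[2.07,15.73,-0.15],[0,0,0]]
    - [1.5,[0,16,-0.15],[0,0,0]]

```text
clock: 19.0
position: [476.9, -74.8, 122.8]
orientation: [-179.8, -0.2, -37.8]
contact_force: [5.7, 4.2, -0.9]
grip_width: 0.245
```

Run:
```python
from h import *
s=ctrl.sense();print(s['position'],s['orientation'],s['contact_force'],s['torque'])
cv2.imwrite('pics/s7.png',cams.snapshot("scene"))
s=cv2.imread('pics/s7.png')
z=lambda i,u,v,w,h,k:cv2.resize(i[v:v+h,u:u+w],None,fx=k,fy=k,interpolation=cv2.INTER_CUBIC)
cv2.imwrite('pics/a7.png',z(s,250,130,140,130,5)[:600])
```

```text
[476.86221809 -74.82098865 122.79511398] [-179.80373831   -0.22923278  -37.77625174] [ 5.66157642  4.2426715  -0.94067553] [ 1.28266323 -2.38443103 -0.02541045]
```

View pics/a7.png

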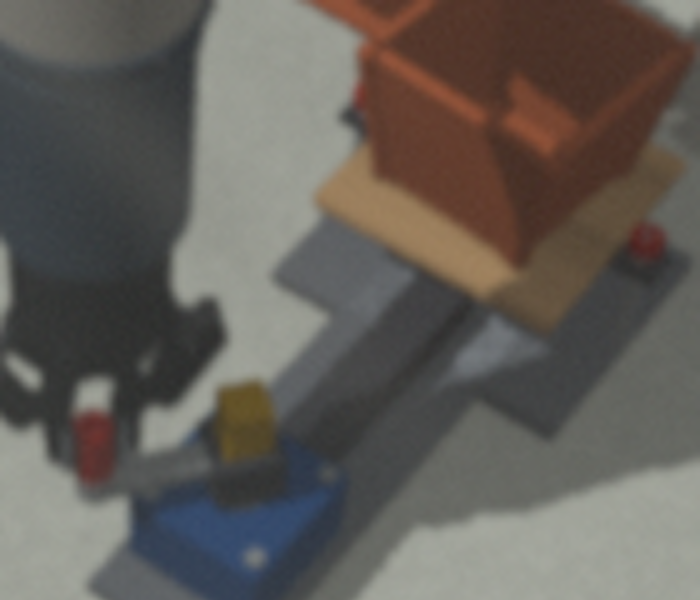

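drive_tool:
  plan:
    - [1.5,[-2.07,-0.3,0.05],[0,0,0]]
    - [1.5,[-4,-1.1,0.05],[0,0,0]]
    - [1.5,[-5.66,-2.34,0.05],[0,0,0]]
    - [1.5,[-6.93,-4,0.05],[0,0,0]]
    - [1.5,[-7.73,-5.93,0.05],[0,0,0]]
    - [1.5,[-8,-8,0.05],[0,0,0]]
    - [1.5,[-7.73,-10.07,0.05],[0,0,0]]
    - [1.5,[-6.93,-12,0.05],[0,0,0]]
    - [1.5,[-5.66,-13.66,0.05],[0,0,0]]
    - [1.5,[-4,-14.93,0.05],[0,0,0]]
    - [1.5,[-2.07,-15.73,0.05],[0,0,0]]
    - [1.5,[0,-16,0.05],[0,0,0]]

```text
clock: 20.55
position: [575.2, 52.2, 122.6]
orientation: [-179.8, -0.1, -37.7]
contact_force: [-1.8, 3.6, 3.8]
grip_width: 0.242
```

Run:
```python
from h import *
s=ctrl.sense();print(s['position'],s['orientation'],s['contact_force'],s['torque'])
C=np.array([525.1,-11.2])
cv2.imwrite('pics/s8.png',cams.snapshot("scene"))
s=cv2.imread('pics/s8.png')
z=lambda i,u,v,w,h,k:cv2.resize(i[v:v+h,u:u+w],None,fx=k,fy=k,interpolation=cv2.INTER_CUBIC)
cv2.imwrite('pics/a8.png',z(s,250,130,140,130,5)[:600])
for a in range(270,420,3):
    t=np.radians(a);print(a+360,np.round([8*np.cos(t),8*np.sin(t)+8],2),end='; ')
```

```text
[575.1774549   52.21868617 122.58708474] [-1.79841239e+02 -8.80903182e-02 -3.76963058e+01] [-1.77306877  3.64233403  3.82735615] [0.79034086 0.81747265 0.03510982]
630 [-0.  0.]; 633 [0.42 0.01]; 636 [0.84 0.04]; 639 [1.25 0.1 ]; 642 [1.66 0.17]; 645 [2.07 0.27]; 648 [2.47 0.39]; 651 [2.87 0.53]; 654 [3.25 0.69]; 657 [3.63 0.87]; 660 [4.   1.07]; 663 [4.36 1.29]; 666 [4.7  1.53]; 669 [5.03 1.78]; 672 [5.35 2.05]; 675 [5.66 2.34]; 678 [5.95 2.65]; 681 [6.22 2.97]; 684 [6.47 3.3 ]; 687 [6.71 3.64]; 690 [6.93 4.  ]; 693 [7.13 4.37]; 696 [7.31 4.75]; 699 [7.47 5.13]; 702 [7.61 5.53]; 705 [7.73 5.93]; 708 [7.83 6.34]; 711 [7.9  6.75]; 714 [7.96 7.16]; 717 [7.99 7.58]; 720 [8. 8.]; 723 [7.99 8.42]; 726 [7.96 8.84]; 729 [7.9  9.25]; 732 [7.83 9.66]; 735 [ 7.73 10.07]; 738 [ 7.61 10.47]; 741 [ 7.47 10.87]; 744 [ 7.31 11.25]; 747 [ 7.13 11.63]; 750 [ 6.93 12.  ]; 753 [ 6.71 12.36]; 756 [ 6.47 12.7 ]; 759 [ 6.22 13.03]; 762 [ 5.95 13.35]; 765 [ 5.66 13.66]; 768 [ 5.35 13.95]; 771 [ 5.03 14.22]; 774 [ 4.7  14.47]; 777 [ 4.36 14.71];
```

View pics/a8.png

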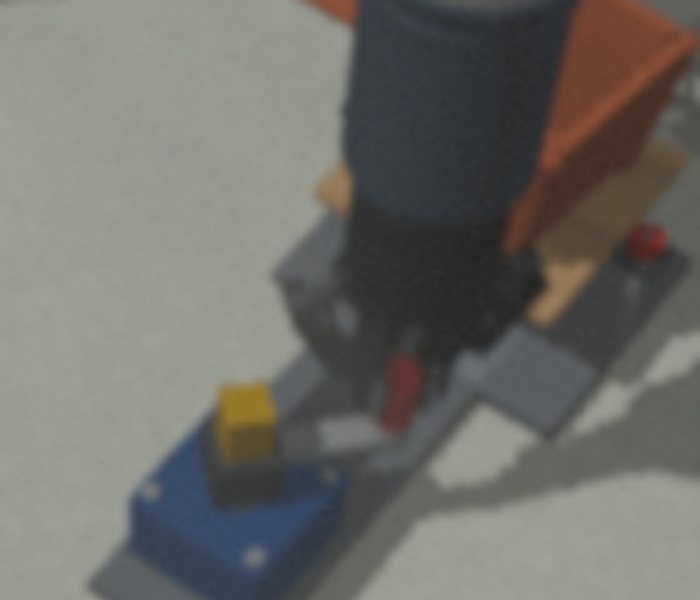

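drive_tool:
  plan:
    - [1.5,[1.25,0.1,0],[0,0,0]]
    - [1.5,[2.87,0.53,0],[0,0,0]]
    - [1.5,[4.36,1.29,0],[0,0,0]]
    - [1.5,[5.66,2.34,0],[0,0,0]]
    - [1.5,[6.71,3.64,0],[0,0,0]]
    - [1.5,[7.31,4.75,0],[0,0,0]]
    - [1.5,[7.31,4.75,0],[0,0,0]]

```text
clock: 21.48
position: [601.4, -31.1, 121.3]
orientation: [179.9, 0.1, -37.8]
contact_force: [-4.1, 3.5, 4.6]
grip_width: 0.239
```

```bash
cat > st.py <<'E'
from h import *
s=ctrl.sense();p=s['position'];C=np.array([525.1,-11.2]);r=p[:2]-C;R_=np.linalg.norm(r);u=r/R_;t=np.array([u[1],-u[0]])
f=s['contact_force'];print(p.round(1),'ang',np.degrees(np.arctan2(r[1],r[0])).round(1),'wound',(-37.7-np.degrees(np.arctan2(r[1],r[0])))%360,'R',R_.round(1),'ftan',(f[:2]@t).round(2),'frad',(f[:2]@u).round(2),'fz',f[2].round(2),'M',s['torque'].round(2),s['clock'])
E
python3 st.py
python3 - <<'E'
import numpy as np
for a in range(336,480,3):
    t=np.radians(a);b=np.radians(336);print(a+360,np.round([8*(np.cos(t)-np.cos(b)),8*(np.sin(t)-np.sin(b))],2),end='; ')
E
```

```text
[601.4 -31.1 121.3] ang -14.6 wound 336.9133492213251 R 78.9 ftan -2.32 frad -4.86 fz 4.65 M [0.97 1.58 0.  ] 21.475
696 [0. 0.]; 699 [0.16 0.39]; 702 [0.3  0.78]; 705 [0.42 1.18]; 708 [0.52 1.59]; 711 [0.59 2.  ]; 714 [0.65 2.42]; 717 [0.68 2.84]; 720 [0.69 3.25]; 723 [0.68 3.67]; 726 [0.65 4.09]; 729 [0.59 4.51]; 732 [0.52 4.92]; 735 [0.42 5.32]; 738 [0.3  5.73]; 741 [0.16 6.12]; 744 [-0.    6.51]; 747 [-0.18  6.89]; 750 [-0.38  7.25]; 753 [-0.6   7.61]; 756 [-0.84  7.96]; 759 [-1.09  8.29]; 762 [-1.36  8.61]; 765 [-1.65  8.91]; 768 [-1.96  9.2 ]; 771 [-2.27  9.47]; 774 [-2.61  9.73]; 777 [-2.95  9.96]; 780 [-3.31 10.18]; 783 [-3.68 10.38]; 786 [-4.05 10.56]; 789 [-4.44 10.72]; 792 [-4.84 10.86]; 795 [-5.24 10.98]; 798 [-5.65 11.08]; 801 [-6.06 11.16]; 804 [-6.47 11.21]; 807 [-6.89 11.24]; 810 [-7.31 11.25]; 813 [-7.73 11.24]; 816 [-8.14 11.21]; 819 [-8.56 11.16]; 822 [-8.97 11.08]; 825 [-9.38 10.98]; 828 [-9.78 10.86]; 831 [-10.18  10.72]; 834 [-10.56  10.56]; 837 [-10.94  10.38];
```

drive_tool:
  plan:
    - [1.5,[0.12,0.4,-0.05],[0,0,0]]
    - [1.5,[0.26,0.8,-0.05],[0,0,0]]
    - [1.5,[0.38,1.2,-0.05],[0,0,0]]
    - [1.5,[0.47,1.6,-0.05],[0,0,0]]
    - [1.5,[0.54,2.0,-0.05],[0,0,0]]
    - [1.5,[0.6,2.42,-0.05],[0,0,0]]
    - [1.5,[0.6,2.42,-0.05],[0,0,0]]

```text
clock: 22.35
position: [592.0, -52.1, 121.7]
orientation: [-180.0, 0.1, -37.7]
contact_force: [-3.3, 4.7, 1.9]
grip_width: 0.244
```

```bash
python3 st.py
```

```text
[592.  -52.1 121.7] ang -31.4 wound 353.72144361486585 R 78.4 ftan -2.32 frad -5.25 fz 1.86 M [1.72 1.12 0.01] 22.35
```

drive_tool:
  plan:
    - [1.5,[0,0.42,0],[0,0,0]]
    - [1.5,[0,0.83,0],[0,0,0]]
    - [1.5,[-0.02,1.25,0],[0,0,0]]
    - [1.5,[-0.05,1.67,0],[0,0,0]]
    - [1.5,[-0.11,2.09,0],[0,0,0]]
    - [1.5,[-0.18,2.5,0],[0,0,0]]
    - [1.5,[-0.18,2.5,0],[0,0,0]]

```text
clock: 23.22
position: [576.0, -70.5, 121.9]
orientation: [-179.9, 0.0, -37.7]
contact_force: [-1.4, 5.1, 1.2]
grip_width: 0.244
```

```bash
python3 st.py
```

```text
[576.  -70.5 121.9] ang -49.4 wound 11.67533108067689 R 78.1 ftan -2.26 frad -4.72 fz 1.22 M [1.96 0.54 0.06] 23.225
```

drive_tool:
  plan:
    - [1.5,[-0.11,0.39,0],[0,0,0]]
    - [1.5,[-0.23,0.79,0],[0,0,0]]
    - [1.5,[-0.38,1.18,0],[0,0,0]]
    - [1.5,[-0.55,1.57,0],[0,0,0]]
    - [1.5,[-0.73,1.94,0],[0,0,0]]
    - [1.5,[-0.93,2.3,0],[0,0,0]]
    - [1.5,[-0.93,2.3,0],[0,0,0]]

```text
clock: 24.1
position: [555.0, -83.3, 122.2]
orientation: [-179.9, -0.0, -37.7]
contact_force: [0.5, 5.5, 0.4]
grip_width: 0.252
```

```bash
python3 st.py
python3 - <<'E'
from h import *
s=cams.snapshot("scene");cv2.imwrite('pics/s9.png',s)
z=lambda i,u,v,w,h,k:cv2.resize(i[v:v+h,u:u+w],None,fx=k,fy=k,interpolation=cv2.INTER_CUBIC)
cv2.imwrite('pics/a9.png',z(s,250,130,140,130,5)[:600])
E
```

```text
[555.  -83.3 122.2] ang -67.5 wound 29.8094375249848 R 78.1 ftan -2.53 frad -4.92 fz 0.42 M [ 1.96 -0.29  0.03] 24.1
```

View pics/a9.png

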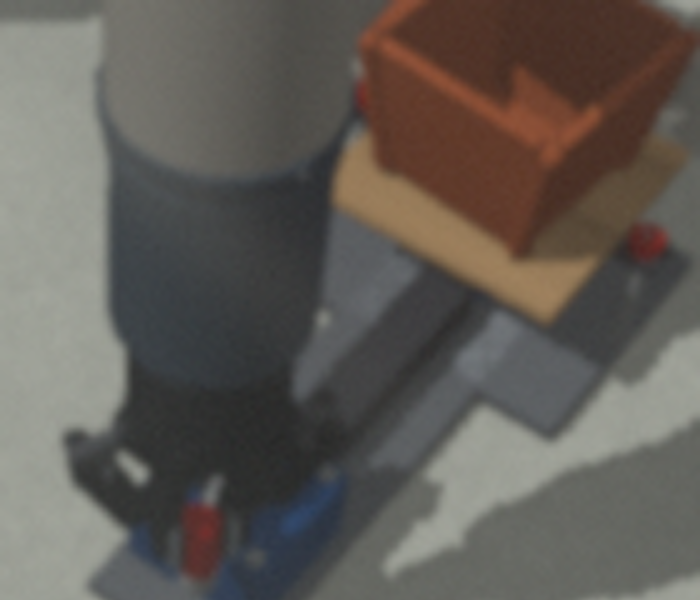

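drive_tool:
  plan:
    - [1.5,[-0.22,0.35,0.03],[0,0,0]]
    - [1.5,[-0.46,0.68,0.03],[0,0,0]]
    - [1.5,[-0.72,1.01,0.03],[0,0,0]]
    - [1.5,[-1.0,1.32,0.03],[0,0,0]]
    - [1.5,[-1.29,1.62,0.03],[0,0,0]]
    - [1.5,[-1.6,1.91,0.03],[0,0,0]]
    - [1.5,[-1.6,1.91,0.03],[0,0,0]]

```text
clock: 25.02
position: [529.9, -89.4, 122.1]
orientation: [-180.0, -0.0, -37.7]
contact_force: [2.5, 4.3, 1.8]
grip_width: 0.24
```

```bash
python3 st.py
```

```text
[529.9 -89.4 122.1] ang -86.5 wound 48.76711675570044 R 78.3 ftan -2.78 frad -4.14 fz 1.77 M [ 1.65 -0.84 -0.05] 25.025
```

drive_tool:
  plan:
    - [1.5,[-0.31,0.25,0],[0,0,0]]
    - [1.5,[-0.65,0.5,0],[0,0,0]]
    - [1.5,[-0.99,0.73,0],[0,0,0]]
    - [1.5,[-1.35,0.94,0],[0,0,0]]
    - [1.5,[-1.72,1.13,0],[0,0,0]]
    - [1.5,[-2.09,1.3,0],[0,0,0]]
    - [1.5,[-2.09,1.3,0],[0,0,0]]

```text
clock: 25.9
position: [505.3, -87.2, 122.1]
orientation: [180.0, -0.0, -37.7]
contact_force: [2.5, -0.8, 2.7]
grip_width: 0.242
```

```bash
python3 st.py
```

```text
[505.3 -87.2 122.1] ang -104.6 wound 66.92131684259994 R 78.5 ftan -2.63 frad 0.16 fz 2.66 M [-0.25 -1.04  0.01] 25.9
```

drive_tool:
  plan:
    - [1.5,[-0.39,0.16,0],[0,0,0]]
    - [1.5,[-0.79,0.3,0],[0,0,0]]
    - [1.5,[-1.19,0.42,0],[0,0,0]]
    - [1.5,[-1.6,0.52,0],[0,0,0]]
    - [1.5,[-2.01,0.6,0],[0,0,0]]
    - [1.5,[-2.42,0.65,0],[0,0,0]]
    - [1.5,[-2.42,0.65,0],[0,0,0]]

```text
clock: 26.78
position: [485.0, -78.9, 123.4]
orientation: [-180.0, -0.4, -37.7]
contact_force: [11.1, -8.7, 0.6]
grip_width: 0.243
```

```bash
python3 st.py
```

```text
[485.  -78.9 123.4] ang -120.6 wound 82.9472984394023 R 78.7 ftan -14.01 frad 1.83 fz 0.6 M [-3.34 -3.85  0.03] 26.775
```

Tangential force jumped from 2.6 to 14 N: that is the stop. I ease the spring back without unwinding the screw.

drive_tool:
  plan:
    - [1.5,[0.41,-0.05,0],[0,0,0]]
    - [1.5,[0.82,-0.13,0],[0,0,0]]
    - [1.5,[1.2,-0.22,0],[0,0,0]]
    - [1.5,[1.2,-0.22,0],[0,0,0]]

```text
clock: 27.28
position: [494.8, -83.7, 122.6]
orientation: [-180.0, -0.2, -37.7]
contact_force: [5.8, -4.2, 2.9]
grip_width: 0.243
```

```bash
python3 st.py
```

```text
[494.8 -83.7 122.6] ang -112.7 wound 75.01132459345985 R 78.6 ftan -6.96 frad 1.65 fz 2.92 M [-1.52 -2.57 -0.04] 27.275
```

The 7 N per 8° matches the coupling spring (50 N/rad), which confirms the stop. I ease a bit more, then release and lift.

drive_tool:
  plan:
    - [1.5,[0.25,-0.08,0],[0,0,0]]
    - [1.5,[0.5,-0.17,0],[0,0,0]]
    - [1.5,[0.5,-0.17,0],[0,0,0]]
    - [4,[0.5,-0.17,0],[0,0,0]]
    - [8.5,[0.5,-0.17,0],[0,0,0]]
    - [8.5,[0.5,-0.17,0],[0,0,0]]
    - [8.5,[0.5,-0.17,0],[0,0,0]]
    - [8.5,[0.5,-0.17,-2],[0,0,0]]
    - [8.5,[0.5,-0.17,-6],[0,0,0]]
    - [8.5,[0.5,-0.17,-11],[0,0,0]]
    - [8.5,[0.5,-0.17,-15],[0,0,0]]
    - [8.5,[0.5,-0.17,-15],[0,0,0]]

```text
clock: 28.78
position: [499.7, -84.6, 275.3]
orientation: [-179.8, -0.3, -37.7]
contact_force: [0.0, 0.4, -0.6]
grip_width: 0.996
```

```bash
python3 st.py
python3 - <<'E'
from h import *
s=cams.snapshot("scene");cv2.imwrite('pics/s10.png',s)
z=lambda i,u,v,w,h,k:cv2.resize(i[v:v+h,u:u+w],None,fx=k,fy=k,interpolation=cv2.INTER_CUBIC)
cv2.imwrite('pics/a10.png',z(s,250,130,140,130,5)[:600])
E
```

```text
[499.7 -84.6 275.3] ang -109.1 wound 71.4150058814326 R 77.7 ftan 0.13 frad -0.36 fz -0.57 M [ 0.06 -0.01 -0.01] 28.775
```

View pics/a10.png

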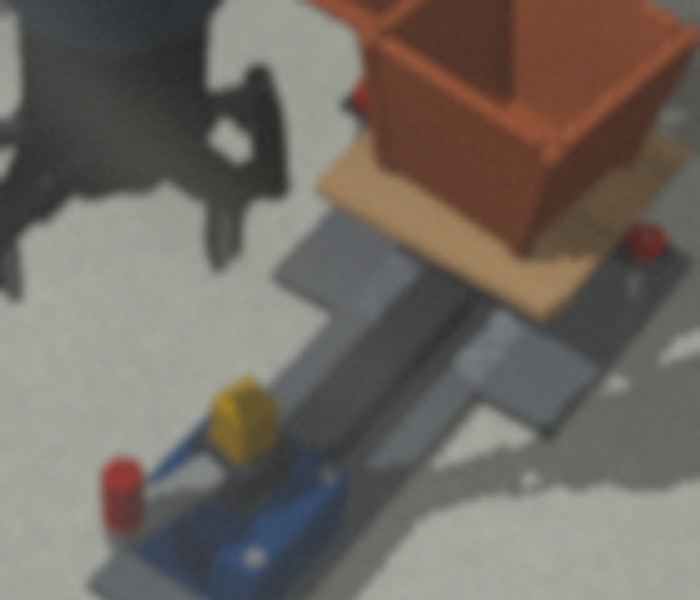

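View pics/s10.png

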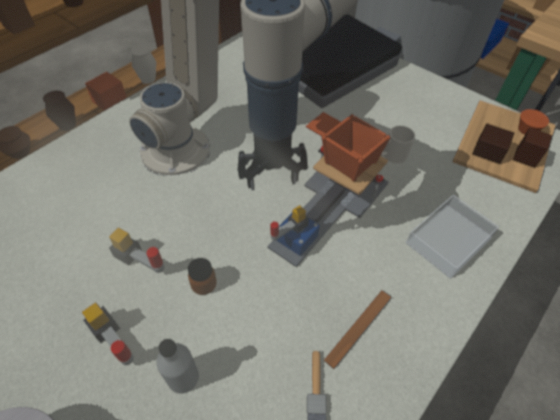

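Run:
```python
from h import *
for dz in(0,3,6):
    print(dz,((proj("scene",[524.2,-10.8,144+dz])-[250,130])*5+2).round(1))
    th=np.radians(-109.5);print('  knob',((proj("scene",[524.2+80*np.cos(th),-10.8+80*np.sin(th),154+dz])-[250,130])*5+2).round(1))
t=cams.snapshot("top");s=cv2.imread('pics/s10.png')
cv2.imwrite('pics/t10.png',t)
z=lambda i,u,v,w,h,k:cv2.resize(i[v:v+h,u:u+w],None,fx=k,fy=k,interpolation=cv2.INTER_CUBIC)
cv2.imwrite('pics/b10.png',np.hstack([z(s,265,195,50,50,8),z(t,260,160,50,50,8)]))
```

```text
0 [245.7 402.7]
  knob [107.3 453.1]
3 [246.1 399.1]
  knob [107.3 449.5]
6 [246.4 395.5]
  knob [107.3 445.9]
```

View pics/b10.png

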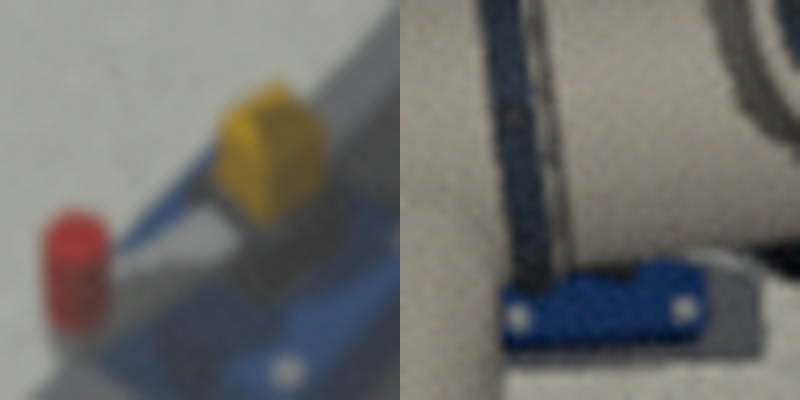

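Run:
```python
from h import *
u,v=77/8+265-.44,230/8+195-.44
for z in(151,154,157,160):
    k=onz("scene",u,v,z);r=k[:2]-[524.2,-10.8];print(z,k.round(1),np.hypot(*r).round(1),np.degrees(np.arctan2(r[1],r[0])).round(1))
# predicted block + knob outline for upright crank
k=onz("scene",u,v,154);r=k[:2]-[524.2,-10.8];th=np.arctan2(r[1],r[0])
for z in(110,144):
  for a,b in((13,13),(13,-13),(-13,-13),(-13,13)):
    x=524.2+a*np.cos(th)-b*np.sin(th);y=-10.8+a*np.sin(th)+b*np.cos(th)
    print(z,a,b,((proj("scene",[x,y,z])-[265,195])*8+3.5).round(0))
```

```text
151 [508.  -86.5 151. ] 77.4 -102.1
154 [509.4 -88.1 154. ] 78.7 -100.9
157 [510.7 -89.7 157. ] 80.0 -99.7
160 [512.1 -91.3 160. ] 81.4 -98.5
110 13 13 [263. 234.]
110 13 -13 [211. 182.]
110 -13 -13 [273. 143.]
110 -13 13 [324. 194.]
144 13 13 [268. 171.]
144 13 -13 [216. 118.]
144 -13 -13 [279.  79.]
144 -13 13 [331. 131.]
```

```bash
python3 -c "
from plant import hand_in;print(hand_in())"
```

```text
the job is handed in; nothing more can be done
None
```

The smallest crank is on the shaft, wound clockwise to the deck's stop and let go, and the job is handed in at about 29 s of the 72 s allowed.

- **Fit:** I rested the crank on the square with about 6 N. After turning it about 12–18° clockwise it dropped on and slid down freely. Contact came at about +4.5 N, with the crank's foot about 78 mm above the table, the height of the seat.
- **Winding:** I gripped the free-spinning knob and took it round just over two turns, at about 2.5 N along the path. At about 2.2 turns that force rose to 14 N. Backing off 8° dropped it by 7 N, which matches the coupling spring, so this was the stop and not a jam. The largest force at the knob was about 14 N. The vertical force never read more than about 7.5 N.
- **Finish:** I eased the spring off to about 3.5 N (estimated), opened the fingers and lifted clear; the wrist force then read about 0.

**Last pictures:**
- The crank is upright and its block is where it should be when fully home.
- The planter is standing on the raised deck.
- The mug, jar and flask are where they were at the start.

**What disagreed or was not checked:**
- After release the picture put the knob at about −101°, against about −104° expected once the spring had relaxed. That is about the camera's accuracy; even if real, the deck could be at most about 0.1 mm below its stop.
- I did not measure the deck's height from the pictures. That it reached its stop rests on the force readings.

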